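# Find the dragging score dial by feel and set it in the bowl

### The arm

A 6-joint arm with a two-finger parallel gripper is mounted at the origin on the work surface. World frame = base frame: x ahead of the robot, y to its left, z up, the work surface at z = 0. Lengths are in m, angles in rad, forces in N, time in s.
With the tool pointing down it reaches from about 0.4 to 0.925 m from the base axis. Payload 3.4 kg.
Tool frame: the origin (TCP) lies where the fingers leave the gripper's body, on its centre line; the fingertips stand 73 mm ahead of it and the grasp point (between the pads) lies 54 mm ahead of it; z points along the fingers, y is the direction in which the jaws open and shut (so a half turn about z gives the same grasp; the last joint's range is limited). The gripper opens to 85 mm and grips with 20 to 120 N. Pads are 22 mm wide; open, the fingers measure 114 mm over their backs; the gripper's body (76 mm by 85 mm) begins 54 mm behind the grasp point. The pads swing forward as they close: fully open they stand 13 mm farther back than shut.
Start: joints at [1.038, 0.307, 1.506, -0, 1.328, -0.073], TCP at [0.255, 0.516, 0.304] pointing down, gripper open.
Joint ranges: [-3.12, 3.12], [-1.05, 2.28], [0.14, 2.33], [-1.42, 4.57], [0.1, 2.73], [-2.68, 2.68]. Speed limits (rad/s): [2.57, 2.57, 3.14, 3.14, 3.14, 3.14].

### API

Orientations are given as a unit quaternion [x, y, z, w].
In Python, from plant import * gives the robot as it stands. The module is installed in compiled form; this text tells all that it offers.
- The arm moves only by the tool carry_out, never from a script. Its argument "series" is a list that holds one entry, the list of rows, each a list of 5 numbers: the opening, from -1 (shut) to 1 (fully open), so that 0 is half open, then the shift along the tool's x, y, z in cm, then the turn about the tool's z in rad. A call has 1 to 12 rows; each row shifts and turns the commanded pose from where the row before left it, along the tool's axes as they then stand; what a row does not reach is not made up. A row lasts 1/12 s, in which the tool goes at most 41.7 mm and 7.16 degrees, less where a joint would pass 70% of its speed; a pose out of reach is approached as far as the arm can. A call with a gripper value outside its range is refused whole. The fingers move at their own pace and stop on an object; the grip force is fixed at half the most. Time passes only in rows, so rows that do not move let the fingers close. It gives the time, the measured TCP pose, the force and the opening at its end, in the units of the state.
- get_state(): the state, without advancing time (a new reading comes with each control period).
- grab_frame(name): name is "scene" or "side" or "wrist"; returns a dict with "img" (400x640x3 uint8, red, green, blue), "depth" (400x640 float32, m along the optical axis (not along the pixel's ray), 0 where there is no reading), "K" (3x3 intrinsics, pixels), "rvec" (rotation vector, rad) and "tvec" (3), from world to camera coordinates, as OpenCV has them. Camera axes: x right, y down, z forward; pixel columns grow to the right and rows downward; lengths in m; the calibration is good to about 2 mm. A picture is of the moment at which its call begins.
- close_job(): hands the job in, once; it reports no verdict.
The state is a dict: "time": time; "joint_positions": joint angles; "joint_vel": joint speeds; "joint_torque": joint torques, N m; "tool_pos": TCP position; "eef_rot": TCP orientation; "ft_force": force on the tool from outside, world axes, zero at the start; "wrist_torque": the same for the moment, N m; "gripper_width": opening from 0.0 (shut) to 1.0 (fully open).
Only numpy, scipy, OpenCV 4.12 (cv2) and the standard library are available. Lean on these libraries where they do the work, as an engineer would, in place of code of your own. Each camera call takes 0.05 s, during which the arm holds its last target.

### The job

Chalk dust has got into the bearing of one of the three score dials. Try all three where they stand, giving each a quarter turn or a little more and leaving it where its turn ends, and feel which one drags stiffly; do not lean on them or force them sideways. Then lift only the dragging dial straight up off its spindle and set it gently, bar up, on the floor of the white bowl, leaving the two free-running dials seated and everything else where it is.

Things in the scene. Friction and masses are not known exactly. Their poses are not given: they have to be found in the camera images.
- scorer: Fixed dark-wood plinth, 90 x 370 x 30 mm high (x, y, z), origin under its centre. Three upright square brass spindles, 24 x 24 mm, 11 mm tall, stand on its top at 120 mm pitch along its own y (y = -120, 0, 120 mm, x = 0), one look-alike dial on each. Which dial stands where changes from run to run and shows in no reading: it can only be felt.
- left_dial (a point): Where the grip centre of the left (+y) seated dial is: on its spindle's axis, 67 mm above the shelf, 37 mm above the dial's underside; the point stays with the plinth. Dial, loose, 240 g: square brass bush 40 x 40 x 14 mm high, 25.5 mm hole over the spindle; on it, on a ball bearing, a disc 70 mm wide, 10 mm thick, in one piece with the upright bar grip above, 56 x 14 x 26 mm high.
- middle_dial (a point): The same point for the dial on the middle spindle. Disc and bar of every dial turn as one, endlessly, both ways, about the upright axis, and stay where they are left. All stand near zero at first: bar along the plinth's x, red dot (31.5 mm from the axis) to the plinth's -x, give or take 15 degrees. A free-running dial takes 0.01 to 0.02 N m to turn, the dragging one 0.14 N m.
- right_dial (a point): The same point for the dial on the right (-y) spindle. The drag is felt best as the sideways force needed to push one end of the bar round with a fingertip or a loose hold (about 7 N against under 1 N at 20 mm from the axis while it turns; about half stays on when the push stops); a tight pinch of the bar hides it and strains the spindle.
- bowl_in (a point): Centre of the inner floor of the empty white ceramic chalk bowl (0.55 kg, loose): rim 156 mm in diameter, 48 mm above the shelf, inner floor about 5 mm above the shelf. The bowl and the jug change places from run to run.
- jug: Small pewter jug, 86 mm in diameter without its side handle (which reaches 72 mm from the axis along its own +y), 100 mm tall, origin under its centre. Leave alone.
- dart_case: Black plastic dart wallet case, 85 x 175 x 33 mm high, origin under its centre. Leave alone.
- dart0: Copper-barrelled dart lying on the shelf, 160 mm long along its own x, red flights; origin near its middle. Leave alone.
- dart1: A second such dart. Leave alone.
- marker_top (a point): Top of the wooden marker (24 x 34 mm, 76 mm tall above the shelf) that slides along a brass rail beyond the bowl. Leave alone.
There are look-alikes about, which are no part of the job. What is meant by the part that bears bowl_in is not brown, green or turquoise, and is the larger of those in its own colour.

How it is judged:
By the outcome, as a careful person would: the job done as asked, in the order asked, and still so for the second after the job is handed in, with the robot touching nothing.
It also fails if it takes over 72 s, if anything falls off the work surface, if the arm or the gripper's body presses on something with over 40 N, if the wrist force passes 120 N, or if a joint passes its speed limit or range.

## Working session

There is one attempt and no reset: what is moved stays moved. The work goes in short steps, Python scripts to look and compute and a tool call to move; the robot and the scene stay as the last step left them, time stands still between calls to the robot, and variables do not carry over. Pictures are saved under pics/ and viewed, and the job is handed in when it is done.

Besides the shell and the picture viewer there is one more tool, called after "Emit:" as name([rows], argument=value, ...), one row to a line, values as JSON. carry_out: Moves the arm, as the interface text tells. Its arguments: {"type":"object","properties":{"series":{"type":"array","items":{"type":"array","items":{"type":"array","items":{"type":"number"}}}}},"required":["series"]}

```bash
mkdir -p pics
cat > h.py <<'E'
from plant import *
import numpy as np, cv2
def snap(n,f):
    d=grab_frame(n); cv2.imwrite('pics/'+f+'.png',d['img'][:,:,::-1]); np.savez('pics/'+f+'.npz',**{k:np.array(v) for k,v in d.items()}); return d
def ld(f): return dict(np.load('pics/'+f+'.npz'))
def w(d,u,v,z=None):
    K=d['K'];R=cv2.Rodrigues(np.array(d['rvec'],float))[0];t=np.array(d['tvec'],float).ravel()
    ray=np.array([(u-K[0,2])/K[0,0],(v-K[1,2])/K[1,1],1.])
    c=-R.T@t; r=R.T@ray
    if z is None: s=d['depth'][int(round(v)),int(round(u))]
    else: s=(z-c[2])/r[2]
    return c+s*r
def cloud(d):
    K=d['K'];R=cv2.Rodrigues(np.array(d['rvec'],float))[0];t=np.array(d['tvec'],float).ravel()
    v,u=np.mgrid[:400,:640]; s=d['depth']
    P=np.stack([(u-K[0,2])/K[0,0]*s,(v-K[1,2])/K[1,1]*s,s],-1)
    W=(P-t)@R
    W[s==0]=np.nan
    return W
def proj(d,p):
    K=d['K'];R=cv2.Rodrigues(np.array(d['rvec'],float))[0];t=np.array(d['tvec'],float).ravel()
    q=K@(R@np.array(p)+t); return q[:2]/q[2]
E
python3 - <<'E'
from h import *
for n in ['scene','side','wrist']: snap(n,n+'0')
print(get_state())
E
```

```text
{'time': 0.15, 'joint_positions': array([ 1.03849127e+00,  3.07437574e-01,  1.50733652e+00, -3.05908044e-05,
        1.32839390e+00, -7.34998038e-02]), 'joint_vel': array([ 6.96933528e-04, -2.08218030e-03, -6.69987225e-04, -9.85926021e-05,
       -7.41630152e-04, -5.89295322e-04]), 'joint_torque': array([ 7.89370097e-04, -4.57972455e+01, -2.52222580e+01, -2.55962177e-04,
        8.59954976e-03,  1.45150612e-06]), 'tool_pos': array([0.25448388, 0.51517985, 0.30318558]), 'eef_rot': array([ 2.27392184e-01,  9.73802944e-01, -7.56238310e-04, -2.20785647e-04]), 'ft_force': array([ 0.02413299, -0.31222684, -0.40767969]), 'wrist_torque': array([ 0.00325802, -0.01074568, -0.02029032]), 'gripper_width': 1.0024042654775467}
```

View pics/scene0.png

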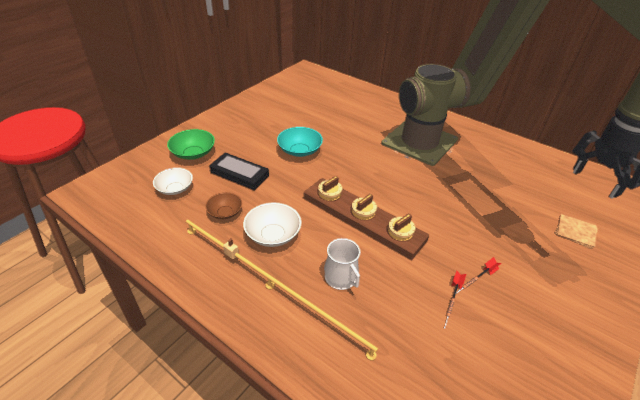

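View pics/side0.png

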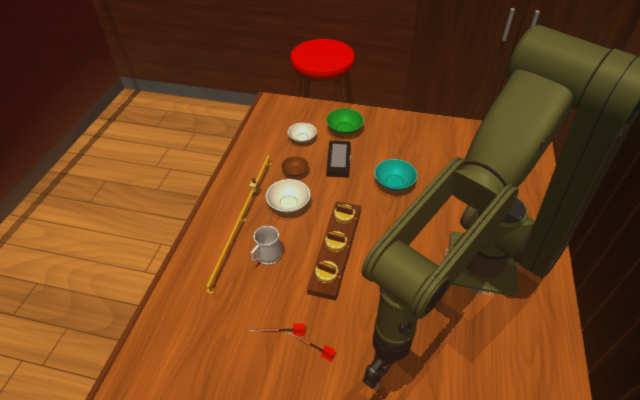

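View pics/wrist0.png

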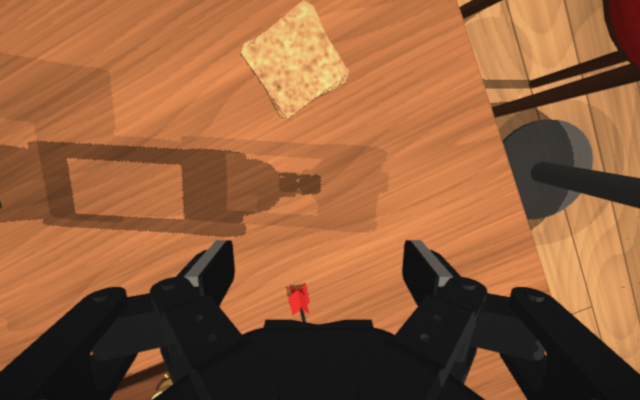

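Scene view: the scorer's three dials are at (330,188), (364,208) and (402,228). There are five bowls: green (191,146), turquoise (300,144), brown (224,207), small white (173,183) and large white (272,228). The large white one fits, being neither brown, green nor turquoise and the larger of the two white ones. The jug is at (343,262), the marker at (231,248) and the darts at (460,280) and (490,265). Next I'll enlarge a crop to confirm the bowl, and measure.

Run:
```python
from h import *
d=ld('scene0'); s=ld('side0')
c=d['img'][110:300,140:440,::-1]; cv2.imwrite('pics/crop1.png',cv2.resize(c,(800,506),interpolation=cv2.INTER_CUBIC))
c=s['img'][110:310,200:430,::-1]; cv2.imwrite('pics/crop2.png',cv2.resize(c,(690,600),interpolation=cv2.INTER_CUBIC))
for n,D in (('scene',d),('side',s)):
    W=cloud(D); z=W[...,2]; x=W[...,0];y=W[...,1]
    hsv=cv2.cvtColor(D['img'],cv2.COLOR_RGB2HSV)
    # white bowls: low sat, bright
    m=((hsv[...,1]<70)&(hsv[...,2]>150)&(z>0.0)&(z<.06)).astype(np.uint8)
    nn,l,st,ce=cv2.connectedComponentsWithStats(m)
    for i in range(1,nn):
        if st[i,4]>200:
            q=W[l==i]; rim=q[q[:,2]>np.percentile(q[:,2],90)-.002]
            A=np.c_[2*rim[:,:2],np.ones(len(rim))]; sol=np.linalg.lstsq(A,(rim[:,:2]**2).sum(1),rcond=None)[0]
            print(n,'white',ce[i],st[i,4],'center',sol[:2],'r',np.sqrt(sol[2]+sol[0]**2+sol[1]**2),'zmax',q[:,2].max(),'zmin',q[:,2].min())
    # dial discs: z 0.05..0.058, yellow
    for zl,zh,name in ((.048,.058,'disc'),(.074,.086,'bartop'),(.026,.033,'plinth')):
        m=((z>zl)&(z<zh)&(x>0.2)&(x<1.1)&(abs(y)<.6)).astype(np.uint8)
        nn,l,st,ce=cv2.connectedComponentsWithStats(m)
        for i in range(1,nn):
            if st[i,4]>25:
                q=W[l==i]; r=cv2.minAreaRect((q[:,:2]*1000).astype(np.float32))
                print(n,name,ce[i].round(),st[i,4],'rect',np.round(r[0],1),np.round(r[1],1),round(r[2],1),'z',np.median(q[:,2]).round(4))
```

```text
scene white [238.53937947 166.40572792] 419 center [ 0.53841459 -0.36375195] r 0.04182492798708328 zmax 0.035500416455900255 zmin 0.025098593082696054
scene white [171.9373297 179.8133515] 734 center [ 0.71661346 -0.46856807] r 0.055724254200775 zmax 0.036841921302732374 zmin 2.2896068316483085e-05
scene white [271.65971108 223.24665597] 1869 center [ 0.67055562 -0.10762731] r 0.07423225271701187 zmax 0.048676146088849986 zmin 1.185469819030679e-06
scene white [341.91845494 255.90987124] 233 center [0.66908443 0.11732475] r 0.033240047189267465 zmax 0.05975127277037711 zmin 0.006566926599581684
scene white [341.89124668 279.06100796] 377 center [0.71493077 0.15068981] r 0.02746330481939721 zmax 0.05993170123952355 zmin 0.00023634798247874493
scene disc [330. 189.] 197 rect [465.2 -66.2] [65.1 68.1] 24.3 z 0.051
scene disc [364. 208.] 242 rect [468.4  53.4] [67.4 67.3] 17.3 z 0.0514
scene disc [402. 228.] 283 rect [470.5 171.5] [69.9 66.6] 88.8 z 0.0512
scene disc [230. 247.] 93 rect [ 804.2 -129.6] [24.2 34.1] 5.2 z 0.0537
scene disc [343. 253.] 52 rect [646.3 105.3] [19.  61.8] 31.0
[... 2562 characters left out ...]
2] [21.  60.6] 12.5 z 0.0288
side plinth [309. 127.] 29 rect [ 685.4 -510.4] [17.1 66.9] 63.8 z 0.0295
side plinth [331. 152.] 38 rect [ 564.9 -383.3] [30.1 94.5] 8.9 z 0.0315
side plinth [339. 166.] 95 rect [ 523.3 -317.7] [ 61.1 101.7] 27.8 z 0.0313
side plinth [286. 161.] 30 rect [ 724.7 -284.8] [76.9 23.3] 71.4 z 0.0293
side plinth [302. 160.] 35 rect [ 665.2 -309.3] [22.4 79.5] 62.0 z 0.0297
side plinth [391. 168.] 90 rect [ 335.8 -327.1] [122.8  61.2] 42.1 z 0.0294
side plinth [411. 177.] 28 rect [ 253.7 -308.7] [14.1 72.4] 6.3 z 0.0298
side plinth [293. 189.] 91 rect [ 657.1 -154.6] [ 45.6 120.1] 80.3 z 0.0294
side plinth [334. 254.] 1152 rect [457.4  52.4] [374.1  90.2] 88.3 z 0.0304
```

```bash
ls -la pics
```

```text
total 7220
drwxr-xr-x 2 agent agent    4096 Dec  6 10:38 .
drwxr-xr-x 3 agent agent    4096 Dec  6 10:38 ..
-rw-r--r-- 1 agent agent  478580 Dec  6 10:38 crop1.png
-rw-r--r-- 1 agent agent  445338 Dec  6 10:38 crop2.png
-rw-r--r-- 1 agent agent 1793336 Dec  6 10:38 scene0.npz
-rw-r--r-- 1 agent agent  406631 Dec  6 10:38 scene0.png
-rw-r--r-- 1 agent agent 1793336 Dec  6 10:38 side0.npz
-rw-r--r-- 1 agent agent  345889 Dec  6 10:38 side0.png
-rw-r--r-- 1 agent agent 1793336 Dec  6 10:38 wrist0.npz
-rw-r--r-- 1 agent agent  317507 Dec  6 10:38 wrist0.png
```

View pics/crop1.png

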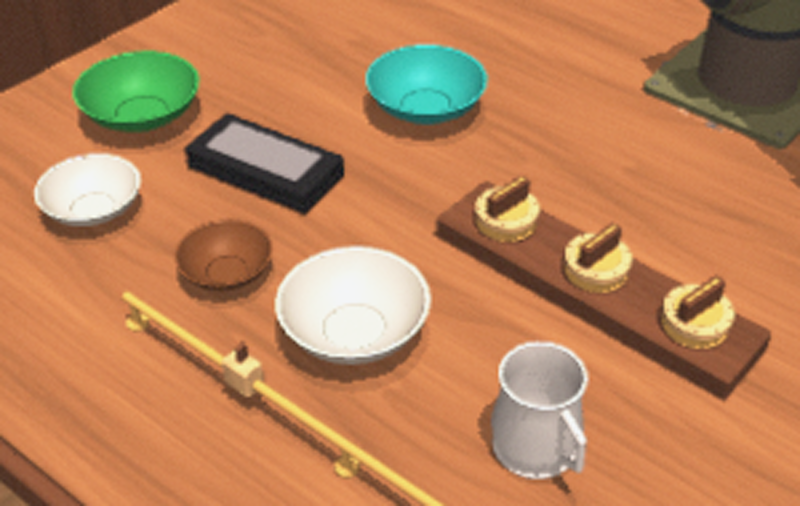

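View pics/crop2.png

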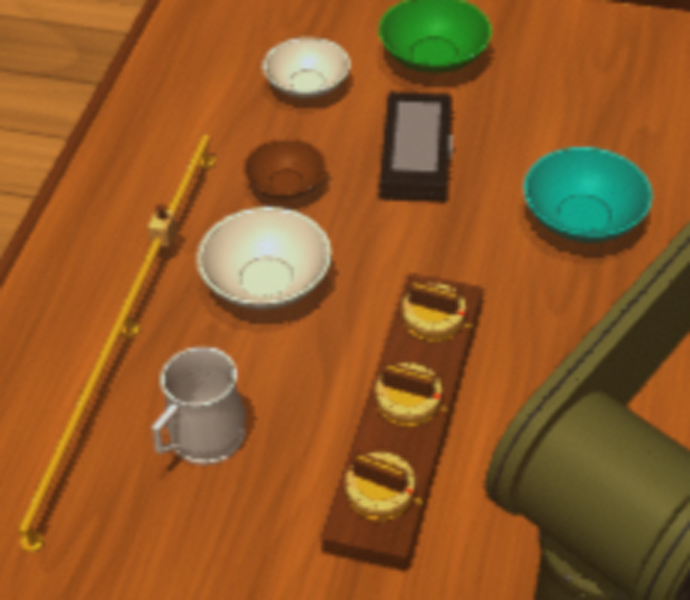

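Both crops confirm the target is the large white bowl at scene (272,228): measured rim about 150 mm, against about 111 mm for the small white one. The scene and side x estimates for the plinth differ by about 9 mm, so I'll refine with the wrist camera. First I need its mounting and the first move.

```bash
cat >> h.py <<'E'
from scipy.spatial.transform import Rotation as Rn
def tool():
    s=get_state(); return np.array(s['tool_pos']),Rn.from_quat(s['eef_rot']).as_matrix(),s
E
python3 - <<'E'
from h import *
d=ld('wrist0'); p,R,s=tool()
Rc=cv2.Rodrigues(d['rvec'])[0]; c=-Rc.T@d['tvec']
print('cam in tool',R.T@(c-p),'\ncam axes in tool (cols)\n',(R.T@Rc.T).round(3)); print(d['K'])
print('tool axes\n',R.round(3))
# ray-plane with known z
S=ld('scene0');T=ld('side0')
for n,D,pts in (('scene',S,[(330,181),(365,199),(403,219)]),('side',T,[(345,207),(336,235),(327,266)])):
    for u,v in pts: print(n,w(D,u,v,.080).round(4),w(D,u,v).round(4))
E
```

```text
cam in tool [ 0.06417958 -0.00027844 -0.0707671 ] 
cam axes in tool (cols)
 [[-0.    -0.966 -0.257]
 [ 1.    -0.    -0.   ]
 [ 0.    -0.257  0.966]]
[[280.80383237   0.         318.04248091]
 [  0.         280.80383237 198.1479523 ]
 [  0.           0.           1.        ]]
tool axes
 [[-0.897  0.443 -0.001]
 [ 0.443  0.897 -0.001]
 [ 0.    -0.002 -1.   ]]
scene [ 0.4667 -0.0646  0.08  ] [ 0.4651 -0.0657  0.0783]
scene [0.4683 0.0545 0.08  ] [0.4658 0.0533 0.0775]
scene [0.4713 0.1731 0.08  ] [0.469  0.1723 0.0776]
side [ 0.4526 -0.0664  0.08  ] [ 0.4521 -0.0638  0.0829]
side [0.4571 0.0554 0.08  ] [0.457  0.056  0.0808]
side [0.4588 0.1758 0.08  ] [0.459  0.1746 0.0783]
```

Emit:
carry_out([
  [[1,-2.8,-1.8,0.44,0],[1,-2.8,-1.8,0.44,0],[1,-2.8,-1.8,0.44,0],[1,-2.8,-1.8,0.44,0],[1,-2.8,-1.8,0.44,0],[1,-2.8,-1.8,0.44,0],[1,-2.8,-1.8,0.44,0],[1,-2.8,-1.8,0.44,0],[1,-2.8,-1.8,0.44,0],[1,-2.8,-1.8,0.44,0],[1,-2.8,-1.8,0.44,0],[1,-2.8,-1.8,0.44,0]],
])

```text
time: 1.15
tool_pos: [0.4607, 0.1715, 0.2508]
eef_rot: [0.227, 0.974, -0.0, -0.0]
ft_force: [0.2, 0.2, 1.5]
gripper_width: 1.002
```

Emit:
carry_out([
  [[-0.4,0,0,0,-0.11],[-0.4,0,0,0,-0.11],[-0.4,0,0,0,-0.11],[-0.4,0,0,0,-0.11],[-0.4,0,0,0,0],[-0.4,0,0,0,0]],
])

```text
time: 1.65
tool_pos: [0.4601, 0.173, 0.2509]
eef_rot: [0.011, 1.0, -0.0, -0.0]
ft_force: [0.4, 0.8, -0.5]
gripper_width: 0.298
```

Run:
```python
from h import *
d=snap('wrist','wrist1'); p,R,s=tool(); print(p,R[:,1],s['gripper_width'],s['joint_positions'])
W=cloud(d); z=W[...,2];x=W[...,0];y=W[...,1]
for zl,zh,name in ((.048,.060,'disc'),(.073,.086,'bartop')):
    m=((z>zl)&(z<zh)&(x>0.35)&(x<.55)&(y>-.15)&(y<.25)).astype(np.uint8)
    nn,l,st,ce=cv2.connectedComponentsWithStats(m)
    for i in range(1,nn):
        if st[i,4]>60:
            q=W[l==i]; r=cv2.minAreaRect((q[:,:2]*1000).astype(np.float32))
            print(name,ce[i].round(),st[i,4],'rect',np.round(r[0],1),np.round(r[1],1),round(r[2],1),'z',np.median(q[:,2]).round(4))
```

```text
[0.46016143 0.17306122 0.25098293] [ 2.17463067e-02  9.99763517e-01 -9.05481936e-05] 0.3022272775547442 [ 2.73786939e-01  2.41551320e-01  1.75152662e+00 -1.00673163e-05
  1.14879544e+00 -1.27525723e+00]
disc [ 89. 193.] 2272 rect [456.7 -58. ] [69.4 52.3] 12.8 z 0.0549
disc [201. 193.] 2524 rect [461.5  52.7] [69.2 67.9] 65.3 z 0.055
disc [318. 194.] 2826 rect [464.7 172.3] [69.1 68. ] 81.3 z 0.0551
bartop [ 53. 201.] 1313 rect [458.8 -67. ] [16.2 55.8] 81.7 z 0.0801
bartop [186. 202.] 1093 rect [462.1  52.4] [14.6 56.1] 83.7 z 0.0805
bartop [318. 202.] 939 rect [465.3 172.1] [14.1 55.5] 78.3 z 0.0807
```

View pics/wrist1.png

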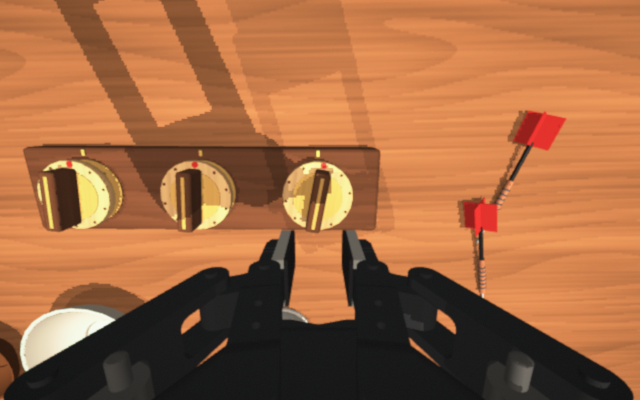

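Wrist view: three dials with bars at (53,201), (186,202) and (318,202), red dots toward the robot. Heights read .055 and .080, as they should. The dials are at about (0.465,0.172), (0.462,0.0525) and (0.459,-0.067). Next, the fingertip height at this opening.

Run:
```python
from h import *
d=ld('wrist1'); p,R,s=tool(); W=cloud(d)
for (u0,u1) in ((265,300),(340,375)):
    q=W[225:310,u0:u1].reshape(-1,3); t=(q-p)@R
    t=t[(t[:,2]<.1)&(t[:,2]>0.02)&(abs(t[:,0])<.03)]
    i=np.argsort(-t[:,2])[:200:20]; print(t[i].round(4)); print(np.abs(t[:,1]).min())
```

```text
[[ 0.0018 -0.0133  0.0725]
 [-0.0072 -0.0132  0.0688]
 [ 0.0075 -0.0132  0.066 ]
 [ 0.0062 -0.0235  0.065 ]
 [ 0.006  -0.0214  0.0642]
 [ 0.0103 -0.016   0.0633]
 [ 0.0099 -0.0134  0.0628]
 [ 0.0102 -0.0169  0.062 ]
 [ 0.0101 -0.0178  0.0611]
 [ 0.0061 -0.0258  0.0601]]
0.013048703385393459
[[ 0.0002  0.0126  0.0721]
 [-0.004   0.0124  0.0685]
 [ 0.0068  0.0125  0.0663]
 [ 0.0066  0.0124  0.0654]
 [ 0.0104  0.0184  0.0643]
 [ 0.0102  0.0157  0.0634]
 [ 0.0061  0.0214  0.0626]
 [ 0.0102  0.0171  0.062 ]
 [ 0.0101  0.0155  0.061 ]
 [ 0.0061  0.0226  0.0602]]
0.012205565494557835
```

Emit:
carry_out([
  [[-0.4,0,0,0,0.09],[-0.4,0,0,0,0.09],[-0.4,-0.5,0,0,0],[-0.4,0,0,2.5,0],[-0.4,0,0,2.5,0],[-0.4,0,0,2.0,0],[-0.4,0,0,0,0],[-0.4,0,0,0,0]],
])

```text
time: 2.37
tool_pos: [0.4648, 0.1719, 0.1804]
eef_rot: [0.099, 0.995, -0.001, -0.001]
ft_force: [0.4, -0.4, 0.2]
gripper_width: 0.301
```

Run:
```python
from h import *
d=snap('wrist','wrist2'); p,R,s=tool(); print(p,R[:,1],s['gripper_width'],s['ft_force'],s['wrist_torque'])
W=cloud(d); z=W[...,2];x=W[...,0];y=W[...,1]
for zl,zh,name in ((.048,.060,'disc'),(.073,.086,'bartop')):
    m=((z>zl)&(z<zh)&(x>0.35)&(x<.55)&(y>-.15)&(y<.25)).astype(np.uint8)
    nn,l,st,ce=cv2.connectedComponentsWithStats(m)
    for i in range(1,nn):
        if st[i,4]>60:
            q=W[l==i]; r=cv2.minAreaRect((q[:,:2]*1000).astype(np.float32))
            print(name,ce[i].round(),st[i,4],'rect',np.round(r[0],1),np.round(r[1],1),round(r[2],1),'z',np.median(q[:,2]).round(4))
d=snap('side','side2')
```

```text
[0.46565589 0.1722071  0.18141131] [ 1.96913353e-01  9.80420895e-01 -3.06320893e-05] 0.30073296279051137 [ 2.48002806 -0.46435004 -0.31084206] [-0.04058772  0.04169672 -0.01038994]
disc [319. 208.] 4525 rect [464.7 172.1] [68.1 68.3] 30.9 z 0.0551
disc [174. 233.] 3802 rect [460.7  53.1] [69.9 66.6] 57.6 z 0.055
disc [ 35. 260.] 3556 rect [461.2 -52.3] [39.8 69.5] 80.5 z 0.0549
bartop [319. 224.] 1715 rect [465.1 172.2] [13.5 55.1] 78.3 z 0.0807
bartop [145. 252.] 2063 rect [462.   52.5] [15.2 55.9] 83.5 z 0.0804
bartop [  3. 305.] 131 rect [479.1 -63.5] [ 3.1 16.9] 78.1 z 0.075
```

View pics/wrist2.png

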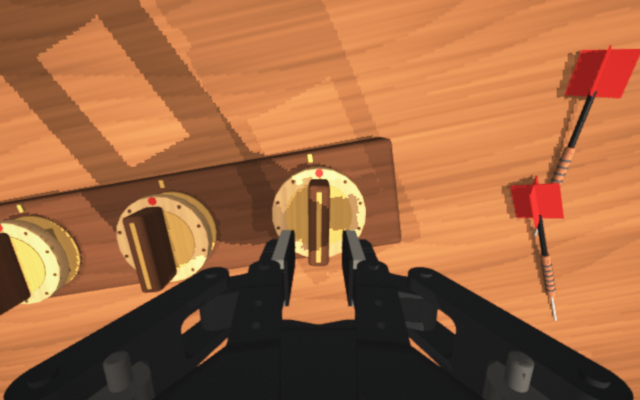

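Emit:
carry_out([
  [[-0.5,0,0,1.6,0],[-0.5,0,0,1.6,0],[-0.5,0,0,1.6,0],[-0.5,0,0,0,0],[-0.5,0,0,0,0],[-0.5,0,0,0,0]],
])

```text
time: 2.97
tool_pos: [0.4662, 0.1724, 0.1345]
eef_rot: [0.099, 0.995, 0.0, 0.001]
ft_force: [0.1, -0.3, -0.1]
gripper_width: 0.249
```

```bash
cat > st.py <<'E'
from h import *
p,R,s=tool(); print(s['time'],p.round(4),'yaw_y',np.degrees(np.arctan2(R[1,1],R[0,1])).round(2),'g',round(s['gripper_width'],3),'F',s['ft_force'].round(2),'T',s['wrist_torque'].round(3),'T_tool',(R.T@s['wrist_torque']).round(3),'j6',s['joint_positions'][5].round(3),'tq6',s['joint_torque'][5].round(3))
E
python3 st.py
```

```text
2.9667 [0.4662 0.1724 0.1345] yaw_y 78.62 g 0.249 F [ 0.1  -0.31 -0.13] T [ 0.    -0.024 -0.056] T_tool [-0.005 -0.024  0.056] j6 -1.103 tq6 -0.002
```

Emit:
carry_out([
  [[-0.5,0,0,0,0.11],[-0.5,0,0,0,0.11],[-0.5,0,0,0,0.11],[-0.5,0,0,0,0.11],[-0.5,0,0,0,0.11],[-0.5,0,0,0,0.11],[-0.5,0,0,0,0.11],[-0.5,0,0,0,0.11]],
])

```text
time: 3.63
tool_pos: [0.466, 0.1721, 0.1347]
eef_rot: [0.516, 0.857, 0.001, 0.001]
ft_force: [-1.4, -1.2, 0.2]
gripper_width: 0.253
```

```bash
python3 st.py
```

```text
3.6333 [0.466  0.1721 0.1347] yaw_y 27.9 g 0.253 F [-1.36 -1.25  0.24] T [-0.145  0.054  0.032] T_tool [ 0.115 -0.103 -0.033] j6 -0.218 tq6 -1.365
```

Emit:
carry_out([
  [[-0.5,0,0,0,0.11],[-0.5,0,0,0,0.11],[-0.5,0,0,0,0.11]],
])

```text
time: 3.88
tool_pos: [0.4659, 0.1721, 0.1347]
eef_rot: [0.65, 0.76, 0.001, 0.001]
ft_force: [-0.4, -1.6, 0.6]
gripper_width: 0.25
```

```bash
python3 st.py
```

```text
3.8833 [0.4659 0.1721 0.1347] yaw_y 8.99 g 0.25 F [-0.4  -1.57  0.55] T [-0.105  0.071 -0.012] T_tool [ 0.086 -0.093  0.012] j6 0.112 tq6 -1.366
```

Emit:
carry_out([
  [[-0.5,0,0,0,0.11],[-0.5,0,0,0,0.11],[-0.5,0,0,0,0.11]],
])

```text
time: 4.13
tool_pos: [0.4658, 0.1722, 0.1346]
eef_rot: [0.766, 0.643, 0.001, 0.001]
ft_force: [0.2, -0.3, 0.7]
gripper_width: 0.246
```

```bash
python3 st.py
```

```text
4.1333 [0.4658 0.1722 0.1346] yaw_y -9.92 g 0.246 F [ 0.16 -0.32  0.65] T [-0.042  0.109 -0.007] T_tool [ 0.1   -0.06   0.007] j6 0.442 tq6 -1.366
```

Emit:
carry_out([
  [[-0.5,0,0,0,0.11],[-0.5,0,0,0,0.11],[-0.5,0,0,0,0.11]],
])

```text
time: 4.38
tool_pos: [0.4657, 0.1722, 0.1346]
eef_rot: [0.861, 0.509, 0.001, 0.0]
ft_force: [-1.1, -1.5, -0.1]
gripper_width: 0.249
```

```bash
python3 st.py
```

```text
4.3833 [0.4657 0.1722 0.1346] yaw_y -28.84 g 0.249 F [-1.12 -1.46 -0.1 ] T [0.022 0.176 0.019] T_tool [ 0.165 -0.065 -0.019] j6 0.772 tq6 -1.367
```

Emit:
carry_out([
  [[-0.5,0,0,0,0.11],[-0.5,0,0,0,0.11]],
])

```text
time: 4.55
tool_pos: [0.4657, 0.1722, 0.1346]
eef_rot: [0.912, 0.411, 0.001, 0.0]
ft_force: [-0.0, 0.4, 0.4]
gripper_width: 0.25
```

```bash
python3 st.py
python3 - <<'E'
from h import *
for k in range(6):
    d=snap('wrist','wrist3'); p,R,s=tool(); print(s['ft_force'].round(2),(R.T@s['wrist_torque']).round(3),s['joint_torque'][5].round(3))
E
```

```text
4.55 [0.4657 0.1722 0.1346] yaw_y -41.44 g 0.25 F [-0.03  0.45  0.37] T [-0.05   0.185  0.02 ] T_tool [ 0.106 -0.161 -0.02 ] j6 0.992 tq6 -1.367
[0.67 0.8  0.52] [ 0.031 -0.107  0.008] 0.085
[-0.98 -0.61  0.1 ] [ 0.08  -0.041 -0.011] 0.918
[-0.3   0.41 -0.29] [0.024 0.028 0.008] 0.317
[-0.71  0.49  0.1 ] [-0.028  0.027 -0.018] 0.074
[ 0.39 -0.17  0.13] [ 0.022  0.002 -0.044] -0.0
[0.23 0.08 0.35] [-0.017  0.013 -0.014] -0.017
```

View pics/wrist3.png

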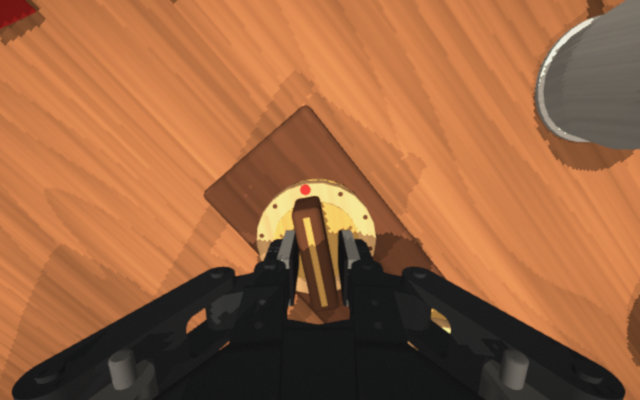

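```bash
cat > bars.py <<'E'
from h import *
import sys
d=snap(sys.argv[1],sys.argv[2]); W=cloud(d); z=W[...,2];x=W[...,0];y=W[...,1]
for zl,zh,name in ((.049,.059,'disc'),(.074,.086,'bartop')):
    m=((z>zl)&(z<zh)&(x>0.35)&(x<.55)&(y>-.15)&(y<.25)).astype(np.uint8)
    nn,l,st,ce=cv2.connectedComponentsWithStats(m)
    for i in range(1,nn):
        if st[i,4]>60:
            q=W[l==i]; r=cv2.minAreaRect((q[:,:2]*1000).astype(np.float32)); a=r[2] if r[1][0]>r[1][1] else r[2]-90
            print(name,ce[i].round(),st[i,4],'rect',np.round(r[0],1),np.round(r[1],1),'long axis deg',round(a,1),'z',np.median(q[:,2]).round(4))
E
python3 bars.py wrist w4; python3 st.py
```

```text
disc [318. 217.] 4592 rect [470.3 174.3] [58.6 69.1] long axis deg -64.1 z 0.0551
disc [302. 279.] 238 rect [443.5 162.2] [26.9  7.1] long axis deg 57.0 z 0.0551
disc [444. 325.] 100 rect [487.6  74.2] [3.4 9.5] long axis deg -64.7 z 0.0521
bartop [312. 256.] 3374 rect [459.2 175.6] [56.1 28.4] long axis deg 59.8 z 0.0807
bartop [351. 249.] 354 rect [477.3 165.1] [22.5 13.8] long axis deg 10.6 z 0.0806
4.9 [0.4656 0.1722 0.1336] yaw_y -41.04 g 0.252 F [0.52 0.38 0.33] T [-0.013 -0.022 -0.033] T_tool [-0.025  0.004  0.033] j6 0.985 tq6 -0.019
```

Emit:
carry_out([
  [[-0.5,0,0,0,-0.1],[-0.5,0,0,0,-0.09],[-0.5,0,0,0,0],[-0.5,0,0,-2.2,0],[-0.5,0,0,-2.2,0],[-0.5,-2.64,1.42,0,0],[-0.5,-2.64,1.42,0,0],[-0.5,-2.64,1.42,0,0],[-0.5,-2.64,1.42,0,0]],
])

```text
time: 5.65
tool_pos: [0.461, 0.0513, 0.1774]
eef_rot: [0.867, 0.498, 0.0, 0.0]
ft_force: [0.5, -0.4, 0.0]
gripper_width: 0.246
```

Emit:
carry_out([
  [[-0.5,0,0,0,0.116],[-0.5,0,0,0,0.116],[-0.5,0,0,0,0.116],[-0.5,0,0,0,0.116],[-0.5,0,0,0,0.116],[-0.5,0,0,0,0.116],[-0.5,0,0,0,0.116],[-0.5,0,0,0,0.116],[-0.5,0,0,0,0.116],[-0.5,0,0,0,0.116],[-0.5,0,0,0,0],[-0.5,0,0,0,0]],
])

```text
time: 6.65
tool_pos: [0.461, 0.0522, 0.1771]
eef_rot: [0.998, -0.058, 0.0, 0.0]
ft_force: [0.0, 0.0, 0.3]
gripper_width: 0.25
```

```bash
python3 bars.py wrist w5; python3 st.py; python3 bars.py scene s5
```

```text
disc [472. 196.] 4133 rect [460.5 -67.7] [66.1 69.5] long axis deg -70.7 z 0.0551
disc [319. 207.] 4459 rect [463.3  51.3] [67.2 68. ] long axis deg -52.9 z 0.0553
disc [164. 218.] 4040 rect [465.2 169.8] [67.  68.9] long axis deg -4.4 z 0.0552
bartop [506. 209.] 2325 rect [459. -68.] [15.1 55.7] long axis deg -7.3 z 0.0806
bartop [319. 225.] 1799 rect [462.4  51.4] [13.7 55.9] long axis deg -6.0 z 0.0808
bartop [135. 242.] 2149 rect [465.  171.5] [56.3 15.6] long axis deg 60.3 z 0.0807
6.7 [0.4611 0.0522 0.1771] yaw_y -96.58 g 0.249 F [0.51 0.28 0.16] T [ 0.027 -0.019  0.011] T_tool [ 0.029  0.016 -0.011] j6 1.707 tq6 0.051
disc [330. 189.] 186 rect [465.7 -66.4] [63.4 67. ] long axis deg -79.1 z 0.0516
disc [364. 207.] 218 rect [467.9  53.4] [66.2 67.8] long axis deg -71.0 z 0.0514
disc [400. 228.] 245 rect [470.4 174.8] [64.3 67.4] long axis deg -52.8 z 0.0516
bartop [330. 181.] 65 rect [462.1 -68.2] [15.6 56.1] long axis deg -8.0 z 0.0766
bartop [364. 200.] 61 rect [466.5  52.5] [13.  54.4] long axis deg -6.3 z 0.0764
bartop [403. 219.] 86 rect [467.5 172.4] [55.4 15.2] long axis deg 60.1 z 0.0768
```

View pics/w5.png

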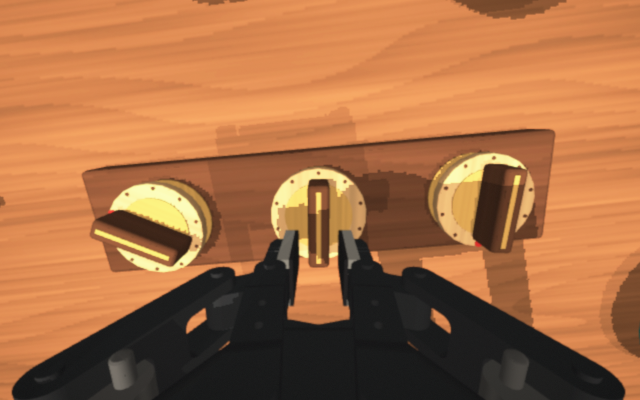

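Emit:
carry_out([
  [[-0.5,0.1,0,1.4,0],[-0.5,0,0,1.4,0],[-0.5,0,0,1.5,0],[-0.5,0,0,0,0],[-0.5,0,0,0,0],[-0.5,0,0,0,-0.11],[-0.5,0,0,0,-0.11],[-0.5,0,0,0,-0.11]],
])

```text
time: 7.42
tool_pos: [0.4627, 0.0521, 0.1351]
eef_rot: [0.994, 0.109, 0.001, 0.0]
ft_force: [-0.3, -0.3, 0.6]
gripper_width: 0.25
```

```bash
python3 st.py
```

```text
7.4167 [0.4627 0.0521 0.1351] yaw_y -77.45 g 0.25 F [-0.31 -0.29  0.6 ] T [-0.001 -0.069  0.01 ] T_tool [-0.016  0.067 -0.01 ] j6 1.373 tq6 1.367
```

Emit:
carry_out([
  [[-0.5,0,0,0,-0.11],[-0.5,0,0,0,-0.11],[-0.5,0,0,0,-0.11]],
])

```text
time: 7.67
tool_pos: [0.4625, 0.0522, 0.1351]
eef_rot: [0.963, 0.271, 0.001, -0.0]
ft_force: [0.0, 0.5, 0.2]
gripper_width: 0.246
```

```bash
python3 st.py
```

```text
7.6667 [0.4625 0.0522 0.1351] yaw_y -58.58 g 0.246 F [0.03 0.53 0.22] T [ 0.18   0.086 -0.106] T_tool [0.198 0.02  0.106] j6 1.044 tq6 1.238
```

Emit:
carry_out([
  [[-0.5,0,0,0,-0.11],[-0.5,0,0,0,-0.11],[-0.5,0,0,0,-0.11]],
])

```text
time: 7.92
tool_pos: [0.4624, 0.0525, 0.1351]
eef_rot: [0.905, 0.425, 0.001, -0.0]
ft_force: [0.1, 1.7, -0.8]
gripper_width: 0.249
```

```bash
python3 st.py
```

```text
7.9167 [0.4624 0.0525 0.1351] yaw_y -39.69 g 0.249 F [ 0.12  1.71 -0.77] T [ 0.281  0.053 -0.116] T_tool [0.22  0.182 0.116] j6 0.714 tq6 1.237
```

Emit:
carry_out([
  [[-0.5,0,0,0,-0.11],[-0.5,0,0,0,-0.11],[-0.5,0,0,0,-0.11]],
])

```text
time: 8.17
tool_pos: [0.4622, 0.0526, 0.1351]
eef_rot: [0.823, 0.568, 0.001, -0.0]
ft_force: [-0.6, 3.0, -0.1]
gripper_width: 0.253
```

```bash
python3 st.py
```

```text
8.1667 [0.4622 0.0526 0.1351] yaw_y -20.78 g 0.253 F [-0.65  3.   -0.07] T [ 0.385  0.146 -0.197] T_tool [0.273 0.308 0.198] j6 0.384 tq6 1.236
```

Emit:
carry_out([
  [[-0.5,0,0,0,-0.11],[-0.5,0,0,0,-0.11],[-0.5,0,0,0,-0.11]],
])

```text
time: 8.42
tool_pos: [0.462, 0.0528, 0.1351]
eef_rot: [0.719, 0.695, 0.001, -0.0]
ft_force: [-1.2, 3.1, 0.8]
gripper_width: 0.253
```

```bash
python3 st.py
```

```text
8.4167 [0.462  0.0528 0.1351] yaw_y -1.88 g 0.253 F [-1.19  3.07  0.78] T [ 0.505  0.198 -0.14 ] T_tool [0.214 0.498 0.14 ] j6 0.054 tq6 1.236
```

Emit:
carry_out([
  [[-0.5,0,0,0,-0.11],[-0.5,0,0,0,-0.11],[-0.5,0,0,0,-0.11],[-0.5,0,0,0,-0.11]],
])

```text
time: 8.75
tool_pos: [0.4616, 0.0528, 0.135]
eef_rot: [0.55, 0.835, 0.0, -0.001]
ft_force: [-1.9, 2.2, 1.6]
gripper_width: 0.254
```

```bash
python3 st.py;python3 - <<'E'
from h import *
for k in range(6):
    d=snap('wrist','wrist6'); p,R,s=tool(); print(s['ft_force'].round(2),(R.T@s['wrist_torque']).round(3),s['joint_torque'][5].round(3))
E
```

```text
8.75 [0.4616 0.0528 0.135 ] yaw_y 23.33 g 0.254 F [-1.92  2.17  1.57] T [ 0.5    0.353 -0.154] T_tool [0.126 0.598 0.155] j6 -0.386 tq6 1.237
[-1.86  2.96  1.63] [0.068 0.581 0.135] -0.185
[-2.4   1.94  1.35] [0.223 0.363 0.045] -0.952
[-1.85  0.66  0.76] [ 0.188  0.266 -0.033] -0.346
[-1.47  0.81  1.18] [0.317 0.259 0.053] -0.11
[-2.54  1.36  2.5 ] [0.304 0.194 0.059] -0.04
[-2.22  1.12  2.24] [0.288 0.279 0.066] -0.024
```

View pics/wrist6.png

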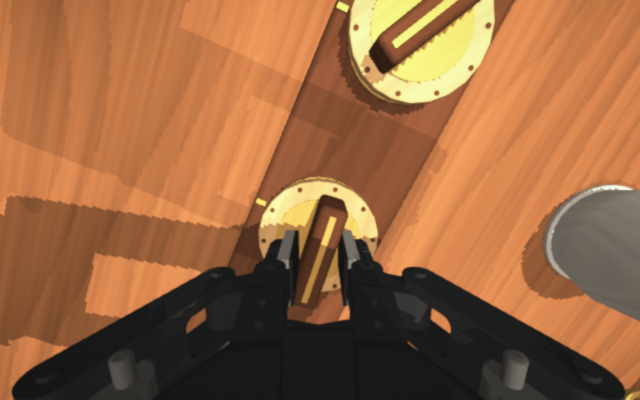

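The middle dial drags: about 0.14 N m moment while turning, joint-6 torque 0.13 lower, and some force left on when the push stops. The left one read about 0. I still have to try the right one.

Emit:
carry_out([
  [[-0.5,0,0,0,0.1],[-0.5,0,0,0,0.1],[-0.5,0,0,0,0.06],[-0.5,0,0,0,0],[-0.5,0,0,-2.1,0],[-0.5,0,0,-2.1,0],[-0.5,-2.96,-0.5,0,0],[-0.5,-2.96,-0.5,0,0],[-0.5,-2.96,-0.5,0,0],[-0.5,-2.96,-0.5,0,0]],
])

```text
time: 9.88
tool_pos: [0.4595, -0.0693, 0.1766]
eef_rot: [0.654, 0.756, 0.0, 0.001]
ft_force: [0.4, -0.4, 0.4]
gripper_width: 0.249
```

Emit:
carry_out([
  [[-0.5,0,0,0,-0.117],[-0.5,0,0,0,-0.117],[-0.5,0,0,0,-0.117],[-0.5,0,0,0,-0.117],[-0.5,0,0,0,-0.117],[-0.5,0,0,0,-0.117],[-0.5,0,0,0,-0.117],[-0.5,0,0,0,-0.117],[-0.5,0,0,0,-0.117],[-0.5,0,0,0,-0.117],[-0.5,0,0,0,-0.117],[-0.5,0,0,0,0]],
])

```text
time: 10.88
tool_pos: [0.4595, -0.0683, 0.1763]
eef_rot: [0.069, 0.998, -0.0, 0.001]
ft_force: [0.2, -0.8, -0.4]
gripper_width: 0.25
```

```bash
python3 bars.py wrist w7; python3 st.py; python3 bars.py scene s7
```

```text
disc [624. 183.] 2302 rect [466.6 147.8] [64.5 23.3] long axis deg 4.7 z 0.0547
disc [481. 189.] 4925 rect [461.9  50.2] [67.2 69.1] long axis deg -8.7 z 0.0551
disc [319. 206.] 4535 rect [457.8 -67.8] [68.3 67.4] long axis deg 41.0 z 0.0551
bartop [319. 224.] 1815 rect [458.6 -68.2] [13.9 55.6] long axis deg -8.3 z 0.0807
bartop [509. 206.] 2232 rect [461.9  51.5] [14.5 56.9] long axis deg -85.1 z 0.0806
10.9333 [ 0.4594 -0.0682  0.1763] yaw_y 81.79 g 0.25 F [-0.52  0.55 -0.56] T [ 0.01   0.06  -0.026] T_tool [-0.001  0.06   0.026] j6 -1.665 tq6 -0.509
disc [330. 189.] 188 rect [465.4 -66.5] [64.3 68.3] long axis deg -72.3 z 0.0516
disc [363. 209.] 187 rect [475.2  58.6] [48.8 67.3] long axis deg -60.1 z 0.0518
disc [400. 228.] 250 rect [468.7 172.9] [67.2 66.4] long axis deg 30.0 z 0.0514
bartop [365. 199.] 75 rect [465.2  52.2] [16.  56.4] long axis deg -87.5 z 0.0765
bartop [403. 219.] 87 rect [467.5 172.4] [57.1 15.2] long axis deg 59.5 z 0.0768
```

View pics/w7.png

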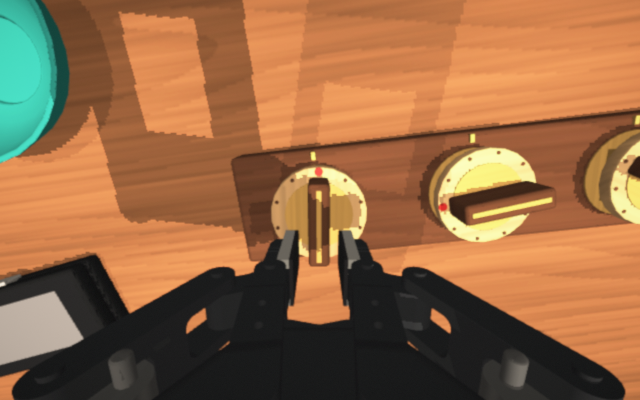

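Emit:
carry_out([
  [[-0.5,0,0,1.4,0],[-0.5,0,0,1.4,0],[-0.5,0,0,1.4,0],[-0.5,0,0,0,0],[-0.5,0,0,0,0],[-0.5,0,0,0,0.11],[-0.5,0,0,0,0.11],[-0.5,0,0,0,0.11],[-0.5,0,0,0,0.11]],
])

```text
time: 11.73
tool_pos: [0.4597, -0.0682, 0.1351]
eef_rot: [0.29, 0.957, -0.0, 0.001]
ft_force: [1.5, -0.6, -0.4]
gripper_width: 0.25
```

Emit:
carry_out([
  [[-0.5,0,0,0,0.11],[-0.5,0,0,0,0.11],[-0.5,0,0,0,0.11]],
])

```text
time: 11.98
tool_pos: [0.4596, -0.0684, 0.1351]
eef_rot: [0.443, 0.897, -0.0, 0.001]
ft_force: [-1.5, -1.5, -0.7]
gripper_width: 0.25
```

```bash
python3 st.py
```

```text
11.9833 [ 0.4596 -0.0684  0.1351] yaw_y 37.4 g 0.25 F [-1.54 -1.49 -0.75] T [-0.275  0.127  0.057] T_tool [ 0.267 -0.141 -0.057] j6 -0.89 tq6 -1.357
```

Emit:
carry_out([
  [[-0.5,0,0,0,0.11],[-0.5,0,0,0,0.11],[-0.5,0,0,0,0.11]],
])

```text
time: 12.23
tool_pos: [0.4594, -0.0684, 0.1351]
eef_rot: [0.584, 0.812, -0.0, 0.001]
ft_force: [-1.2, -2.2, -1.1]
gripper_width: 0.249
```

```bash
python3 st.py
```

```text
12.2333 [ 0.4594 -0.0684  0.1351] yaw_y 18.49 g 0.249 F [-1.18 -2.24 -1.13] T [-0.22   0.069 -0.012] T_tool [ 0.135 -0.187  0.011] j6 -0.56 tq6 -1.357
```

Emit:
carry_out([
  [[-0.5,0,0,0,0.11],[-0.5,0,0,0,0.11],[-0.5,0,0,0,0.11]],
])

```text
time: 12.48
tool_pos: [0.4593, -0.0684, 0.1351]
eef_rot: [0.71, 0.705, 0.0, 0.001]
ft_force: [-0.5, -2.0, -0.1]
gripper_width: 0.25
```

```bash
python3 st.py
```

```text
12.4833 [ 0.4593 -0.0684  0.1351] yaw_y -0.42 g 0.25 F [-0.47 -2.04 -0.11] T [-0.116  0.18   0.012] T_tool [ 0.18  -0.117 -0.013] j6 -0.23 tq6 -1.357
```

Emit:
carry_out([
  [[-0.5,0,0,0,0.11],[-0.5,0,0,0,0.11],[-0.5,0,0,0,0.11]],
])

```text
time: 12.73
tool_pos: [0.4591, -0.0682, 0.135]
eef_rot: [0.816, 0.578, 0.0, 0.0]
ft_force: [-1.6, 0.4, -0.5]
gripper_width: 0.251
```

```bash
python3 st.py
```

```text
12.7333 [ 0.4591 -0.0682  0.135 ] yaw_y -19.33 g 0.251 F [-1.58  0.35 -0.49] T [-0.097  0.21  -0.008] T_tool [ 0.167 -0.161  0.007] j6 0.1 tq6 -1.358
```

Emit:
carry_out([
  [[-0.5,0,0,0,0.11],[-0.5,0,0,0,0.11],[-0.5,0,0,0,0.11]],
])

```text
time: 12.98
tool_pos: [0.4589, -0.0681, 0.135]
eef_rot: [0.9, 0.437, 0.0, 0.0]
ft_force: [-1.5, -0.3, 0.4]
gripper_width: 0.251
```

```bash
python3 st.py;python3 - <<'E'
from h import *
for k in range(4):
    d=snap('wrist','wrist8'); p,R,s=tool(); print(s['ft_force'].round(2),(R.T@s['wrist_torque']).round(3),s['joint_torque'][5].round(3))
E
```

```text
12.9833 [ 0.4589 -0.0681  0.135 ] yaw_y -38.24 g 0.251 F [-1.51 -0.3   0.36] T [-0.038  0.218  0.016] T_tool [ 0.148 -0.165 -0.017] j6 0.43 tq6 -1.359
[-0.84 -0.19  0.58] [ 0.079 -0.09  -0.003] 0.083
[-1.3   0.38  0.77] [ 0.093 -0.12   0.002] 0.933
[-0.46  1.06  0.76] [ 0.129 -0.095 -0.001] 0.338
[-0.62  0.61  0.34] [ 0.156 -0.125  0.034] 0.096
```

View pics/wrist8.png

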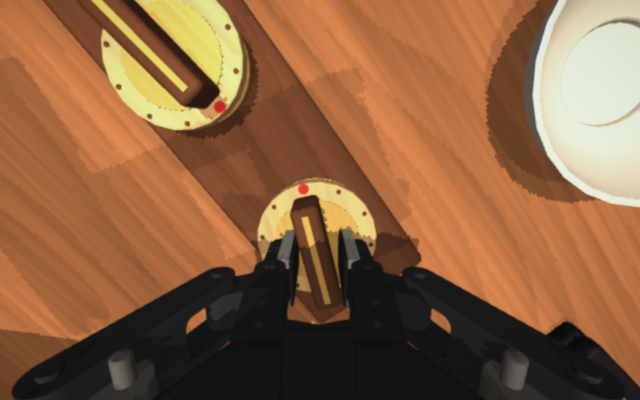

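Right dial runs free (moment about 0). So the middle dial is the one that drags. Backing off and moving over it.

Emit:
carry_out([
  [[-0.5,0,0,0,-0.1],[-0.5,0,0,0,-0.1],[-0.5,0,0,0,-0.02],[-0.5,0,0,0,0],[-0.5,0,0,-2.0,0],[-0.5,0,0,-2.0,0],[-0.5,0,0,-2.0,0],[-0.5,2.73,-1.24,0,0],[-0.5,2.73,-1.24,0,0],[-0.5,2.73,-1.24,0,0],[-0.5,2.73,-1.24,0,0],[-0.5,0,0,0,0]],
])

```text
time: 14.18
tool_pos: [0.4608, 0.0559, 0.1945]
eef_rot: [0.844, 0.536, 0.001, -0.001]
ft_force: [0.4, -1.2, 0.5]
gripper_width: 0.249
```

Emit:
carry_out([
  [[-0.3,0,0,0,-0.105],[-0.3,0,0,0,-0.105],[-0.3,0,0,0,-0.105],[-0.3,0,0,0,-0.105],[-0.3,0,0,0,-0.1],[-0.3,0,0,0,0],[-0.3,0,0,0,0]],
])

```text
time: 14.77
tool_pos: [0.4609, 0.0517, 0.1942]
eef_rot: [0.68, 0.733, 0.0, 0.0]
ft_force: [0.1, 0.1, -0.4]
gripper_width: 0.351
```

```bash
python3 bars.py wrist w9; python3 st.py; python3 bars.py scene s9
```

```text
disc [337.  46.] 5865 rect [466.  165.9] [68.8 57.8] long axis deg 3.9 z 0.0552
disc [319. 204.] 4305 rect [462.4  52.4] [68.9 68.1] long axis deg 6.4 z 0.0551
disc [307. 311.] 1008 rect [461.3 -42.7] [19.2 57.5] long axis deg -0.7 z 0.0547
bartop [336.  35.] 2057 rect [464.  169.4] [50.7 14.2] long axis deg 59.7 z 0.0808
bartop [319. 216.] 1524 rect [462.2  51.8] [13.8 55.5] long axis deg -85.2 z 0.0807
14.8167 [0.4608 0.0517 0.1942] yaw_y 4.32 g 0.351 F [ 0.12 -0.48  0.47] T [-0.031 -0.024 -0.001] T_tool [-0.021 -0.033  0.001] j6 -0.055 tq6 -0.031
disc [329. 189.] 186 rect [465.2 -65.9] [58.8 67.5] long axis deg -56.4 z 0.0515
disc [362. 209.] 191 rect [477.6  55.5] [47.3 67.2] long axis deg -73.9 z 0.0516
disc [400. 228.] 254 rect [470.2 173.9] [65.2 68.3] long axis deg -47.8 z 0.0513
bartop [330. 181.] 63 rect [462.5 -67.4] [57.6 13.6] long axis deg 66.0 z 0.0766
bartop [365. 199.] 80 rect [465.   52.5] [17.2 55.2] long axis deg -84.1 z 0.0765
bartop [403. 219.] 87 rect [468.  172.7] [58.1 16.1] long axis deg 59.3 z 0.0765
```

View pics/w9.png

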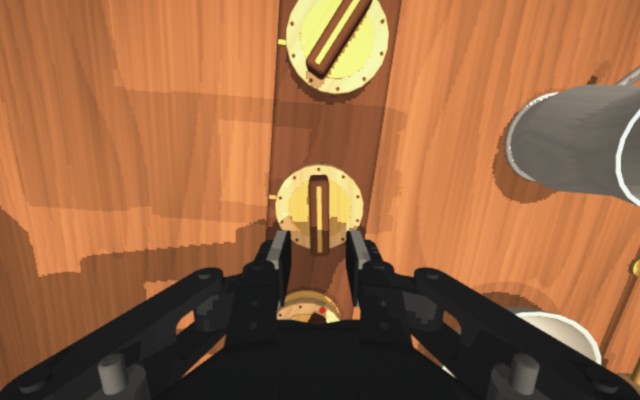

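Run:
```python
from h import *
d=ld('w9'); p,R,s=tool(); W=cloud(d); T=(W-p)@R
Rc=cv2.Rodrigues(d['rvec'])[0]; c=-Rc.T@d['tvec']; print('cam in tool',R.T@(c-p))
m=(W[...,2]>.077)&(W[...,2]<.084)&(abs(T[...,0])<.035)&(abs(T[...,1])<.03)
for r in range(185,250,8):
    q=np.where(m[r])[0]
    if len(q): print(r,q.min(),q.max(),T[r,q.min(),1].round(4),T[r,q.max(),1].round(4),'x',T[r,q[0],0].round(4))
f=(T[...,2]>.04)&(T[...,2]<.085)&(abs(T[...,0])<.03)
for r in range(236,300,10):
    q=np.where(f[r])[0]; a=q[q<318]; b=q[q>318]
    if len(a) and len(b): print('f',r,a.max(),b.min(),T[r,a.max(),1:].round(4),T[r,b.min(),1:].round(4))
```

```text
cam in tool [ 0.06441107  0.00082327 -0.07090448]
185 309 329 -0.0055 0.0081 x 0.0239
193 309 329 -0.0055 0.0081 x 0.0184
201 309 329 -0.0056 0.0082 x 0.0127
209 310 329 -0.0049 0.0082 x 0.0072
217 310 329 -0.005 0.0083 x 0.0015
225 310 329 -0.005 0.0083 x -0.0048
233 310 328 -0.0051 0.0076 x -0.0105
241 311 329 -0.0044 0.0084 x -0.0167
249 311 329 -0.0045 0.0084 x -0.0228
f 236 290 347 [-0.0139  0.065 ] [0.0158 0.0655]
f 246 291 346 [-0.014   0.0697] [0.0158 0.0698]
f 256 291 346 [-0.0139  0.0676] [0.0156 0.0665]
f 266 291 346 [-0.014   0.0668] [0.0159 0.0679]
f 276 289 348 [-0.0141  0.0565] [0.0159 0.0566]
f 286 287 350 [-0.014   0.0467] [0.0157 0.0463]
```

Emit:
carry_out([
  [[-0.3,0.1,0.07,1.5,0],[-0.3,0,0,1.5,0],[-0.3,0,0,1.5,0],[-0.3,0,0,1.5,0],[-0.58,0,0,0,0],[-0.58,0,0,0,0],[-0.58,0,0,0,0]],
])

```text
time: 15.45
tool_pos: [0.4618, 0.053, 0.1346]
eef_rot: [0.679, 0.734, 0.0, 0.0]
ft_force: [0.0, -0.4, 0.9]
gripper_width: 0.211
```

```bash
python3 st.py
python3 - <<'E'
from h import *
d=snap('wrist','w10'); p,R,s=tool(); W=cloud(d); T=(W-p)@R
m=(W[...,2]>.077)&(W[...,2]<.084)&(abs(T[...,0])<.035)&(abs(T[...,1])<.0095)
for r in range(185,300,12):
    q=np.where(m[r])[0]
    if len(q): print(r,q.min(),q.max(),T[r,q.min(),1].round(4),T[r,q.max(),1].round(4),'x',T[r,q[0],0].round(4))
cv2.imwrite('pics/w10c.png',cv2.resize(d['img'][170:340,220:420,::-1],(706,600)))
E
```

```text
15.45 [0.4618 0.053  0.1346] yaw_y 4.48 g 0.211 F [ 0.04 -0.41  0.94] T [ 0.045 -0.    -0.021] T_tool [-0.004  0.045  0.021] j6 -0.055 tq6 0.01
209 304 330 -0.0063 0.006 x 0.0252
221 303 331 -0.0068 0.0065 x 0.0197
233 303 331 -0.007 0.0066 x 0.0129
245 300 331 -0.0084 0.0067 x 0.0075
257 300 331 -0.0083 0.0067 x 0.0023
269 300 331 -0.0084 0.0068 x -0.0037
281 305 331 -0.0062 0.0069 x -0.0121
293 305 331 -0.0063 0.0069 x -0.0192
```

View pics/w10c.png

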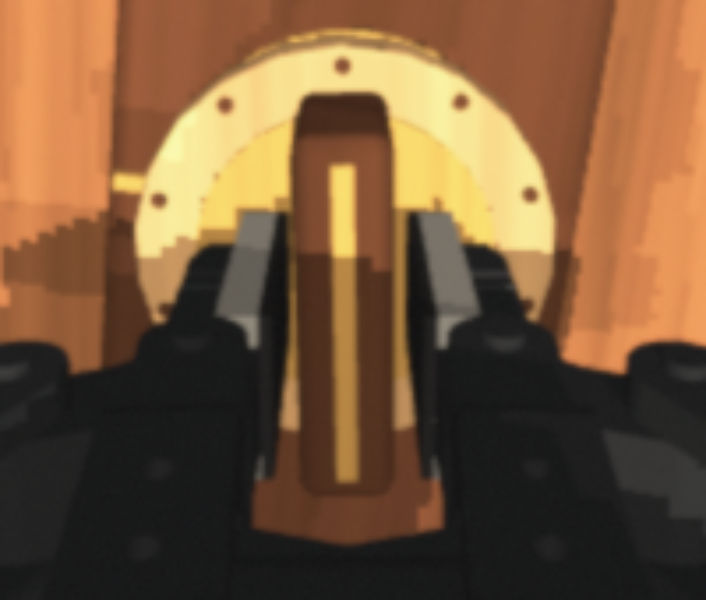

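The bar sits between the pads, centred to about 0.3 mm. Closing.

Emit:
carry_out([
  [[-0.6,0,-0.03,0,0],[-0.65,0,0,0,0],[-0.72,0,0,0,0],[-1,0,0,0,0],[-1,0,0,0,0],[-1,0,0,0,0],[-1,0,0,0,0]],
])

```text
time: 16.08
tool_pos: [0.4614, 0.0531, 0.1351]
eef_rot: [0.679, 0.734, 0.001, 0.001]
ft_force: [-1.4, -0.6, 5.3]
gripper_width: 0.144
```

```bash
python3 st.py
```

```text
16.0833 [0.4614 0.0531 0.1351] yaw_y 4.53 g 0.144 F [-1.38 -0.64  5.28] T [-0.028  0.194  0.082] T_tool [ 0.196 -0.012 -0.082] j6 -0.055 tq6 0.036
```

Emit:
carry_out([
  [[-1,0,0,-0.3,0],[-1,0,0,-0.3,0],[-1,0,0,-0.4,0],[-1,0,0,-0.5,0],[-1,0,0,-0.5,0]],
])

```text
time: 16.5
tool_pos: [0.4606, 0.053, 0.1544]
eef_rot: [0.679, 0.734, -0.0, -0.0]
ft_force: [-0.2, -0.2, -1.8]
gripper_width: 0.153
```

```bash
python3 st.py
```

```text
16.5 [0.4606 0.053  0.1544] yaw_y 4.53 g 0.153 F [-0.2  -0.18 -1.78] T [ 0.021 -0.009  0.009] T_tool [-0.011  0.02  -0.009] j6 -0.056 tq6 0.001
```

Emit:
carry_out([
  [[-1,0,0,-1,0],[-1,0,0,-1.5,0],[-1,0,0,-2,0],[-1,0,0,-2,0],[-1,0,0,-1.5,0],[-1,0,0,0,0],[-1,0,0,0,0]],
])

```text
time: 17.08
tool_pos: [0.4612, 0.053, 0.2348]
eef_rot: [0.679, 0.734, 0.001, 0.001]
ft_force: [-0.1, 0.1, -2.3]
gripper_width: 0.146
```

```bash
python3 st.py
python3 - <<'E'
from h import *
d=snap('scene','s11'); cv2.imwrite('pics/s11c.png',cv2.resize(d['img'][100:300,200:500,::-1],(780,520)))
snap('wrist','w11')
S=ld('s11');W=cloud(S);z=W[...,2]
q=W[(z>.041)&(z<.054)&(np.hypot(W[...,0]-.668,W[...,1]+.107)<.1)&(np.hypot(W[...,0]-.668,W[...,1]+.107)>.05)]
A=np.c_[2*q[:,:2],np.ones(len(q))]; sol=np.linalg.lstsq(A,(q[:,:2]**2).sum(1),rcond=None)[0]; print(len(q),sol[:2],np.sqrt(sol[2]+sol[0]**2+sol[1]**2))
E
```

```text
17.0833 [0.4612 0.053  0.2348] yaw_y 4.53 g 0.146 F [-0.12  0.06 -2.29] T [ 0.011 -0.018  0.023] T_tool [-0.019  0.01  -0.023] j6 -0.056 tq6 0.0
308 [ 0.67066154 -0.10777169] 0.07433017873318402
```

View pics/s11c.png

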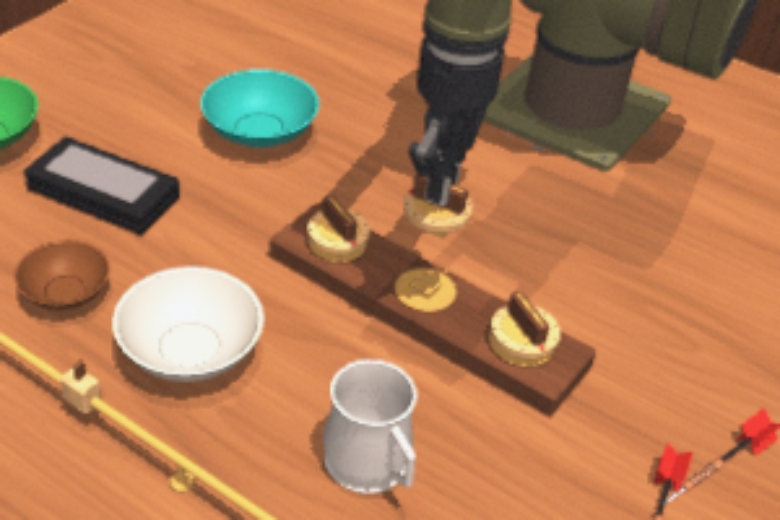

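View pics/w11.png

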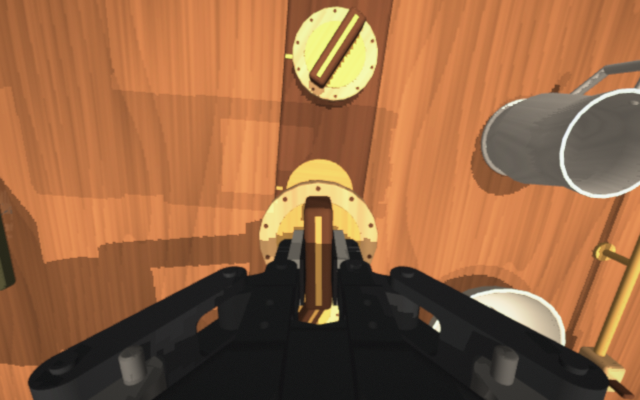

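The middle dial is lifted off: −2.3 N matches 240 g, and it hangs level. Now I'll move to a spot short of the bowl and turn so the wrist camera faces it.

Emit:
carry_out([
  [[-1,-1.2,0.4,0,0],[-1,-2.2,0.75,0,0],[-1,-2.2,0.75,0,0],[-1,-2.2,0.75,0,0],[-1,-2.2,0.75,0,0],[-1,-2.2,0.75,0,0],[-1,-2.2,0.75,0,0],[-1,-1.5,0.5,0,0],[-1,-0.6,0.2,0,0]],
])

```text
time: 17.93
tool_pos: [0.5304, -0.1089, 0.2328]
eef_rot: [0.679, 0.734, -0.001, -0.0]
ft_force: [-0.3, -0.5, -2.3]
gripper_width: 0.146
```

Emit:
carry_out([
  [[-1,0,0,0,0.06],[-1,0,0,0,0.12],[-1,0,0,0,0.12],[-1,0,0,0,0.12],[-1,0,0,0,0.12],[-1,0,0,0,0.12],[-1,0,0,0,0.12],[-1,0,0,0,0.12],[-1,0,0,0,0.12],[-1,0,0,0,0.12],[-1,0,0,0,0.12],[-1,0,0,0,0.12]],
])

```text
time: 18.93
tool_pos: [0.5289, -0.1059, 0.2332]
eef_rot: [0.991, 0.132, -0.001, -0.001]
ft_force: [0.6, 0.6, -2.3]
gripper_width: 0.147
```

Emit:
carry_out([
  [[-1,0,0,0,0.12],[-1,0,0,0,0.06],[-1,0,0,0,0],[-1,0,0,0,0]],
])

```text
time: 19.27
tool_pos: [0.5292, -0.1063, 0.2335]
eef_rot: [0.999, 0.046, -0.001, -0.0]
ft_force: [-0.3, 0.0, -4.0]
gripper_width: 0.143
```

```bash
cat > bowl.py <<'E'
from h import *
import sys
d=snap('wrist',sys.argv[1]); p,R,s=tool(); W=cloud(d); T=(W-p)@R
hsv=cv2.cvtColor(d['img'],cv2.COLOR_RGB2HSV)
z=W[...,2]; r0=np.hypot(W[...,0]-.667,W[...,1]+.107)
for lo,hi,rr in ((.045,.052,(.055,.1)),(.038,.042,(.055,.1)),(.0025,.0075,(0,.045))):
    q=W[(z>lo)&(z<hi)&(r0>rr[0])&(r0<rr[1])&(hsv[...,1]<70)]
    if len(q)<20: print(lo,len(q)); continue
    A=np.c_[2*q[:,:2],np.ones(len(q))]; sol=np.linalg.lstsq(A,(q[:,:2]**2).sum(1),rcond=None)[0]
    print(lo,len(q),'fit',sol[:2].round(4),np.sqrt(sol[2]+sol[0]**2+sol[1]**2).round(4),'bbox',q[:,:2].min(0).round(4),q[:,:2].max(0).round(4),'zmed',np.median(q[:,2]).round(4))
E
python3 st.py; python3 bowl.py w12
```

```text
19.2667 [ 0.5292 -0.1063  0.2335] yaw_y -84.72 g 0.143 F [-0.31  0.   -4.03] T [ 0.013 -0.005 -0.02 ] T_tool [0.013 0.006 0.02 ] j6 1.202 tq6 0.122
0.045 2626 fit [ 0.667  -0.1091] 0.0737 bbox [ 0.5906 -0.1863] [ 0.6972 -0.032 ] zmed 0.0482
0.038 1023 fit [ 0.6673 -0.1092] 0.0685 bbox [ 0.5977 -0.1796] [ 0.6993 -0.0386] zmed 0.0401
0.0025 2888 fit [ 0.6679 -0.1094] 0.022 bbox [ 0.6366 -0.1403] [ 0.6988 -0.0782] zmed 0.0067
```

View pics/w12.png

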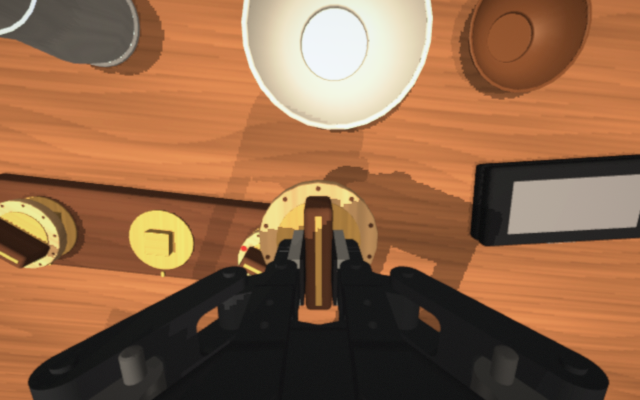

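Run:
```python
from h import *
d=ld('w12'); p,R,s=tool(); W=cloud(d); T=(W-p)@R
z=T[...,2]
m=(z>.074)&(z<.086)&(np.hypot(T[...,0],T[...,1])<.045); hsv=cv2.cvtColor(d['img'],cv2.COLOR_RGB2HSV)
q=T[m&(hsv[...,2]>120)]; print(len(q),q.min(0),q.max(0),np.median(q[:,2]))
# outer edge points per column
e=[]
for c in range(255,385,2):
    r=np.where(m[:,c])[0]
    if len(r): e.append(T[r[0],c])
e=np.array(e); e=e[np.hypot(e[:,0],e[:,1])>.03]
A=np.c_[2*e[:,:2],np.ones(len(e))]; sol=np.linalg.lstsq(A,(e[:,:2]**2).sum(1),rcond=None)[0]; print('disc centre in tool',sol[:2],np.sqrt(sol[2]+(sol[:2]**2).sum()))
b=T[(z>.048)&(z<.058)&(np.hypot(T[...,0],T[...,1])<.04)&(abs(T[...,1])<.006)]; print('bar x',b.min(0),b.max(0))
```

```text
4676 [-0.01565663 -0.03380911  0.07630567] [0.03451627 0.03518046 0.08599073] 0.08018723892618561
disc centre in tool [-0.00035741  0.00061307] 0.034455763480092584
bar x [-0.02855821 -0.00592293  0.04800916] [0.02784071 0.00599318 0.05799913]
```

Emit:
carry_out([
  [[-1,1.2,0.14,0,0],[-1,2.5,0.28,0,0],[-1,2.5,0.28,0,0],[-1,2.5,0.28,0,0],[-1,2.5,0.28,0,0],[-1,1.7,0.2,0,0],[-1,0.85,0.1,0,0],[-1,0,0,0,0],[-1,0,0,0,0]],
])

```text
time: 20.07
tool_pos: [0.6679, -0.11, 0.2334]
eef_rot: [0.999, 0.045, -0.001, -0.0]
ft_force: [-0.0, -1.0, -1.7]
gripper_width: 0.146
```

```bash
python3 st.py; python3 bowl.py w13
```

```text
20.0667 [ 0.6679 -0.11    0.2334] yaw_y -84.82 g 0.146 F [-0.02 -1.03 -1.74] T [-0.011  0.07  -0.039] T_tool [-0.004 -0.071  0.039] j6 1.255 tq6 0.001
0.045 2501 fit [ 0.6678 -0.109 ] 0.0737 bbox [ 0.6116 -0.1855] [ 0.7445 -0.0324] zmed 0.0484
0.038 859 fit [ 0.6673 -0.1093] 0.0684 bbox [ 0.6249 -0.1806] [ 0.7369 -0.0391] zmed 0.0401
0.0025 809 fit [ 0.6745 -0.1086] 0.0192 bbox [ 0.6634 -0.1406] [ 0.6979 -0.078 ] zmed 0.0068
```

View pics/w13.png

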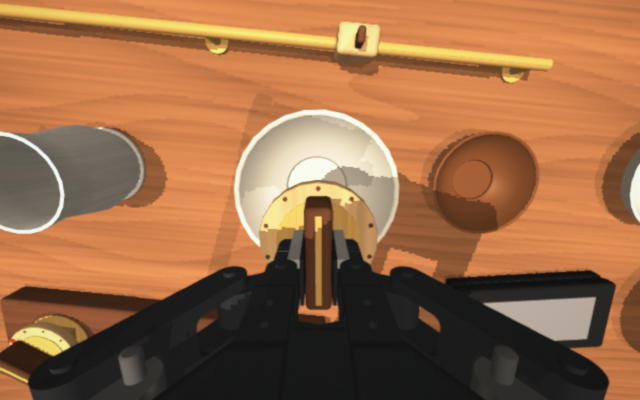

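Emit:
carry_out([
  [[-1,0,-0.06,1,0],[-1,0,0,2,0],[-1,0,0,2,0],[-1,0,0,2,0],[-1,0,0,2,0],[-1,0,0,1.2,0],[-1,0,0,0.7,0],[-1,0,0,0.2,0],[-1,0,0,0,0],[-1,0,0,0,0]],
])

```text
time: 20.95
tool_pos: [0.6688, -0.1098, 0.1241]
eef_rot: [0.999, 0.045, 0.001, 0.0]
ft_force: [1.0, 0.9, -2.3]
gripper_width: 0.15
```

```bash
python3 st.py
python3 - <<'E'
from h import *
d=snap('wrist','w14'); d=snap('scene','s14'); cv2.imwrite('pics/s14c.png',cv2.resize(d['img'][150:290,180:390,::-1],(780,520)))
E
```

```text
20.95 [ 0.6688 -0.1098  0.1241] yaw_y -84.86 g 0.15 F [ 1.    0.88 -2.32] T [ 0.01  -0.054 -0.037] T_tool [0.005 0.055 0.037] j6 1.256 tq6 -0.0
```

View pics/w14.png

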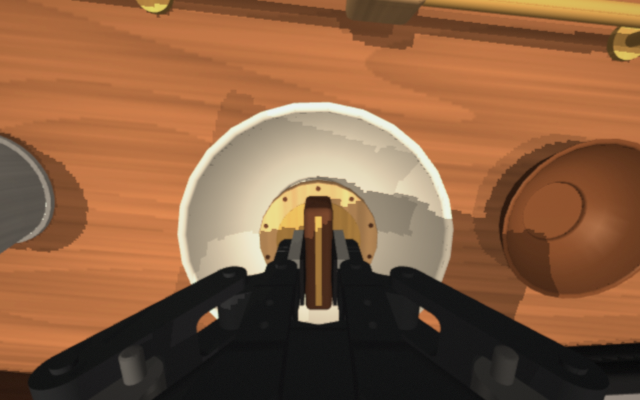

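View pics/s14c.png

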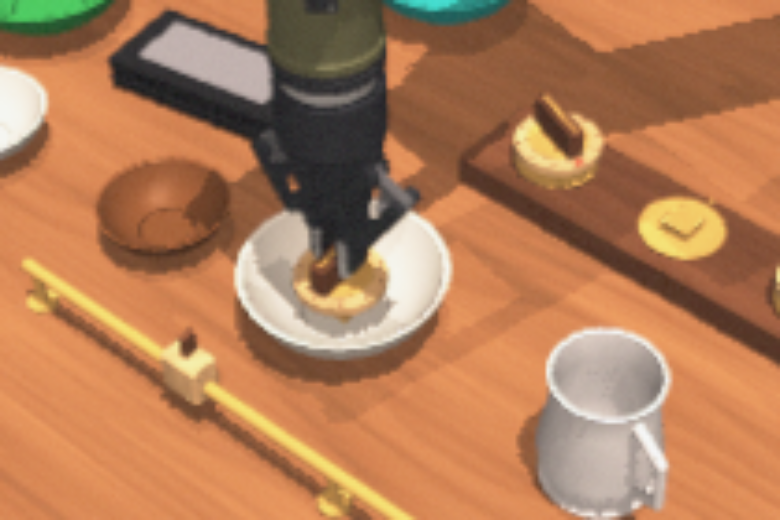

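Emit:
carry_out([
  [[-1,-0.1,0,0.3,0],[-1,0,0,0.3,0],[-1,0,0,0.2,0],[-1,0,0,0.15,0],[-1,0,0,0.1,0],[-1,0,0,0,0]],
])

```text
time: 21.55
tool_pos: [0.667, -0.1097, 0.1121]
eef_rot: [0.999, 0.045, -0.0, -0.0]
ft_force: [-0.6, -0.8, -2.4]
gripper_width: 0.15
```

```bash
python3 st.py
```

```text
21.55 [ 0.667  -0.1097  0.1121] yaw_y -84.85 g 0.15 F [-0.57 -0.77 -2.44] T [0.024 0.024 0.009] T_tool [ 0.026 -0.022 -0.009] j6 1.256 tq6 -0.0
```

Emit:
carry_out([
  [[-1,0,0,0.08,0],[-1,0,0,0,0],[-1,0,0,0,0]],
])

```text
time: 21.8
tool_pos: [0.6672, -0.1097, 0.1118]
eef_rot: [0.999, 0.045, -0.0, 0.0]
ft_force: [0.1, 0.5, -2.5]
gripper_width: 0.147
```

Emit:
carry_out([
  [[-1,0,0,0.08,0],[-1,0,0,0,0],[-1,0,0,0,0]],
])

```text
time: 22.05
tool_pos: [0.6674, -0.1098, 0.1112]
eef_rot: [0.999, 0.045, 0.0, 0.0]
ft_force: [-0.3, -0.1, -1.1]
gripper_width: 0.144
```

Emit:
carry_out([
  [[-1,0,0,0.06,0],[-1,0,0,0,0],[-1,0,0,0,0]],
])

```text
time: 22.3
tool_pos: [0.6674, -0.1097, 0.1111]
eef_rot: [0.999, 0.045, 0.0, 0.0]
ft_force: [-0.7, 0.1, 4.1]
gripper_width: 0.147
```

Contact (about 6 N). Releasing.

Emit:
carry_out([
  [[-0.62,0,0,0,0],[-0.58,0,0,0,0],[-0.5,0,0,0,0],[-0.4,0,0,0,0],[-0.4,0,0,0,0],[-0.4,0,0,0,0]],
])

```text
time: 22.8
tool_pos: [0.6672, -0.1098, 0.1103]
eef_rot: [0.999, 0.045, -0.0, -0.0]
ft_force: [0.3, 0.2, -0.4]
gripper_width: 0.299
```

```bash
python3 st.py
python3 - <<'E'
from h import *
d=snap('wrist','w15')
E
```

```text
22.8 [ 0.6672 -0.1098  0.1103] yaw_y -84.86 g 0.299 F [ 0.35  0.19 -0.38] T [-0.013 -0.049 -0.008] T_tool [-0.017  0.047  0.008] j6 1.256 tq6 0.0
```

View pics/w15.png

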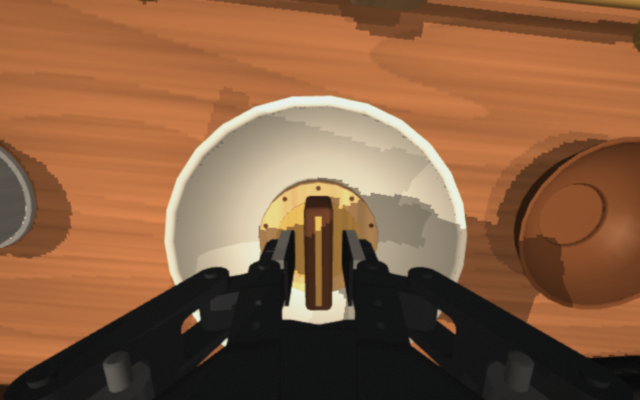

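Released, with force about 0; the dial stands upright and centred. Rising slowly, then clear.

Emit:
carry_out([
  [[-0.4,0,0,-0.5,0],[-0.4,0,0,-1,0],[-0.4,0,0,-1.5,0],[-0.4,0,0,-2.5,0],[-0.4,0,0,-3,0],[-0.4,0,0,-3,0],[-0.4,0,0,-3,0],[-0.4,-2.5,0,0,0],[-0.4,-3,0,0,0],[-0.4,-3,0,0,0],[-0.4,-3,0,0,0],[-0.4,0,0,0,0]],
])

```text
time: 23.85
tool_pos: [0.546, -0.1195, 0.256]
eef_rot: [0.999, 0.044, -0.003, -0.001]
ft_force: [-0.9, -0.0, 0.1]
gripper_width: 0.304
```

```bash
python3 st.py; python3 bowl.py w16
python3 - <<'E'
from h import *
d=snap('scene','s16'); cv2.imwrite('pics/s16c.png',cv2.resize(d['img'][110:330,140:520,::-1],(800,463),interpolation=cv2.INTER_CUBIC))
W=cloud(ld('w16')); z=W[...,2]; m=np.hypot(W[...,0]-.667,W[...,1]+.109)<.045
for lo,hi in ((.026,.036),(.050,.062)):
    q=W[m&(z>lo)&(z<hi)]; r=cv2.minAreaRect((q[:,:2]*1000).astype(np.float32)); print(len(q),r,np.median(q[:,2]),q[:,2].std())
q=W[m&(z>.050)&(z<.062)]; A=np.c_[q[:,:2],np.ones(len(q))]; print('tilt',np.linalg.lstsq(A,q[:,2],rcond=None)[0][:2])
a=ld('s9')['img'].astype(int)
E
python3 bars.py scene s17
```

```text
23.85 [ 0.546  -0.1195  0.256 ] yaw_y -84.9 g 0.304 F [-0.88 -0.02  0.13] T [0.014 0.074 0.055] T_tool [ 0.02  -0.073 -0.055] j6 1.192 tq6 -0.167
0.045 2667 fit [ 0.6671 -0.1092] 0.0738 bbox [ 0.5907 -0.1861] [ 0.718  -0.0319] zmed 0.0482
0.038 1108 fit [ 0.6673 -0.1092] 0.0685 bbox [ 0.5975 -0.1796] [ 0.72   -0.0386] zmed 0.04
0.0025 0
3291 ((666.2716674804688, -111.04395294189453), (68.17790222167969, 68.15506744384766), 2.628220319747925) 0.031167812855682177 0.0008626497788118191
1092 ((666.6953125, -110.77753448486328), (55.859535217285156, 14.002022743225098), 5.693211555480957) 0.0567673042332109 0.0009595855515397715
tilt [-0.00237164  0.00082245]
disc [329. 189.] 185 rect [463.5 -66.7] [62.8 67.3] long axis deg -51.2 z 0.0513
disc [400. 228.] 250 rect [470.4 174.3] [66.2 68.3] long axis deg -52.0 z 0.0516
bartop [330. 181.] 64 rect [462.8 -67.6] [55.  15.4] long axis deg 69.7 z 0.0767
bartop [403. 219.] 85 rect [468.  172.8] [56.1 15.7] long axis deg 60.0 z 0.0769
```

View pics/w16.png

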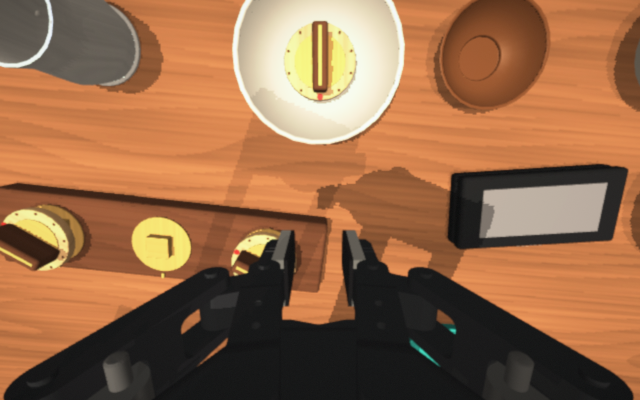

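View pics/s16c.png

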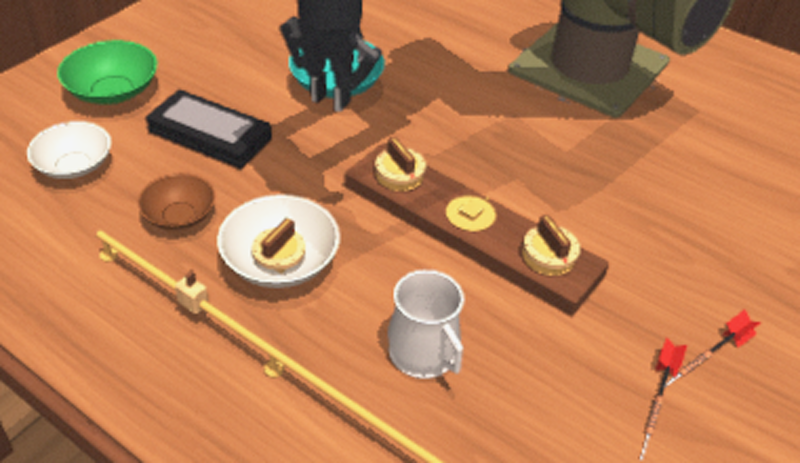

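Emit:
carry_out([
  [[-0.4,0,0,0,0],[-0.4,0,0,0,0],[-0.4,0,0,0,0],[-0.4,0,0,0,0]],
])

```text
time: 24.33
tool_pos: [0.5534, -0.12, 0.2552]
eef_rot: [0.999, 0.045, 0.0, -0.0]
ft_force: [-0.0, -0.2, -0.4]
gripper_width: 0.299
```

```bash
python3 st.py; python3 -c "
from plant import *
print(close_job())"
```

```text
24.3333 [ 0.5534 -0.12    0.2552] yaw_y -84.83 g 0.299 F [-0.01 -0.17 -0.39] T [-0.001 -0.019 -0.023] T_tool [-0.003  0.019  0.023] j6 1.192 tq6 0.0
the job is handed in; nothing more can be done
None
```

I turned all three dials with a loose hold: left about 108°, middle about 100° and right about 106°, and left each where its turn ended. Only the middle one dragged: about 0.14 N m while turning, against about 0 on the other two. I lifted it straight up off its spindle and set it bar up on the floor of the large white bowl, with about 6 N at contact. The job was handed in at 24.3 s.

- **Placing:** the dial stands level (tilt under 0.3%), about 2 mm from the bowl's centre, and the bowl has not moved.
- **Other two dials:** both are still seated at the angles their turns left them. The scene camera read the right bar at 66° and later 69.7°; I took that as pixel noise because nothing touched it in between.
- **Surroundings:** nothing else looks moved in the last pictures, judged by eye, and the gripper is clear of everything.
- **Disagreement:** the scene and side cameras differed by up to about 9 mm in x, so I used the wrist camera for positions. It read heights about 1 mm high.

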